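# Free a seized bench gas tap and leave it open

### The arm

A 6-joint arm with a two-finger parallel gripper is mounted at the origin on a cart in front of the work surface, level with it; the furniture and walls round the work are solid. World frame = base frame: x ahead of the robot, y to its left, z up, the work surface at z = 0. Lengths are in mm, angles in rad, forces in N, time in s.
With the tool pointing down it reaches from about 400 to 925 mm from the base axis. Payload 3.4 kg.
Tool frame: the origin (TCP) lies at the very end of the fingers, on their centre line; the grasp point (between the pads) lies pinch_z behind it (pinch_z is the distance from the TCP to the grasp point, in mm); z points along the fingers, y is the line along which they close (so a half turn about z gives the same grasp; the last joint's range is limited). The gripper opens to 85 mm and grips with 20 to 120 N. Pads are 22 mm wide; open, the fingers measure 114 mm over their backs; the gripper's body (76 mm by 85 mm) begins 54 mm behind the grasp point. The pads swing forward as they close: fully open they stand 13 mm farther back than shut.
Start: joints at [1.06, 0.307, 1.506, -0, 1.328, -0.073], TCP at [243.272, 521.008, 191.605] pointing down, gripper open.
Joint ranges: [-3.12, 3.12], [-1.05, 2.28], [0.14, 2.33], [-1.42, 4.57], [0.1, 2.73], [-2.68, 2.68]. Speed limits (rad/s): [2.57, 2.57, 3.14, 3.14, 3.14, 3.14].

### API

Orientations are given as a unit quaternion [w, x, y, z].
In Python, from station import * gives the robot as it stands. The module is installed in compiled form; this text tells all that it offers.
- The arm moves only by the tool step_arm, never from a script. Its argument "increments" is a list of rows, each a list of 5 numbers: the finger opening in mm, from 0 to 85.4, then the shift along the tool's x, y, z in mm, then the turn about the tool's z in rad. A call has 1 to 10 rows; each row is the pose to reach, as a shift and turn from the pose commanded when the call began, along the tool's axes at that moment; what a row does not reach only later rows make up. A row lasts 1/12 s, in which the tool goes at most 41.7 mm and 7.16 degrees, less where a joint would pass 70% of its speed; a pose out of reach is approached as far as the arm can. A call with a gripper value outside its range is refused whole. The fingers move at their own pace and stop on an object; "newtons" is the grip in N (left out, the last holds). Time passes only in rows, so rows that repeat a pose let the fingers close. It gives the time, the measured TCP pose, the force, the opening and the grip force at its end, in the units of the state.
- get_state(): the state, without advancing time (a new reading comes with each control period).
- capture(name): name is "scene" or "top" or "wrist"; returns a dict with "color" (480x640x3 uint8, red, green, blue), "mtx" (3x3 intrinsics, pixels), "eye" and "attitude" of the camera in the world. Camera axes: x right, y up, looking along -z (the intrinsics and any distortion apply to the point x, -y, -z); pixel columns grow to the right and rows downward; lengths in mm; the calibration is good to about 2 mm. A picture is of the moment at which its call begins. There is no depth.
- job_done(): hands the job in; it is judged then, once.
Trained networks look in a picture, given as the dict that the camera call returned (one of the last four; its "shot" number tells which), for a name from the list of things; names that differ only in an ending like _2 or _b are one class to them, and where a whole thing is asked for, a point or a joint stands for the part that bears it (a point fixed in the world has none). Each returns a list of dicts, best first, with "conf" (0 to 1); they miss things now and then, are a little off and sometimes report something else, mostly with a low value. They report only what shows in the picture. A call takes as long as a camera call.
- silhouettes(label, picture): "pixels" (480x640 bool, what is visible of it) and "pixel" ([column, row] in pixels, amid what is visible of it).
The state is a dict: "t": time; "joint_positions": joint angles; "qvel": joint speeds; "tau": joint torques, N m; "tcp_pos": TCP position; "tcp_rot": TCP orientation; "force": force on the tool from outside, world axes, zero at the start; "wrist_torque": the same for the moment, N m; "width": finger opening in mm; "grip_force": force on a finger pad.
Only numpy, scipy, OpenCV 4.12 (cv2) and the standard library are available. Lean on these libraries where they do the work, as an engineer would, in place of code of your own. Each camera call takes 0.05 s, during which the arm holds its last target. There are 200 camera calls.

### The job

The purge-gas tap on the bench has seized shut: break its handwheel loose with a short firm twist and turn it anticlockwise (as seen looking onto the wheel) all the way open to its stop. Then turn it back about a quarter turn, so that it cannot seize again in the open position, and let go of it. Do not knock the glassware or the wash bottle standing around.

Things in the scene. Friction and masses are not known exactly. Their poses are not given: they have to be found in the camera images.
- gas_tap: Fixed steel Y-pattern gas tap (brass nuts) on a steel plate 175 x 104 x 10 mm. Origin: on the bench below the valve body; local x runs from the hose nozzle (front, tip at x = -104 mm) to the riser pipe (rear, x = +50 mm), z up. Its pipe lies along x at height 80 mm, up to 41 mm thick. The valve stem leaves it above the origin and leans 30 degrees (0.52 rad) from vertical towards the nozzle.
- gauge (a point): Middle of the face of the round pressure gauge, 55 mm across and 25 mm deep, that stands above the riser behind the wheel: local x = +38 mm on the tap, 142 mm above the bench (top at 170 mm). Fixed.
- handwheel_grip (a point): Point to grip: on the turning axis of the black handwheel, mid-thickness; on the tap at local x = -52 mm, height 171 mm. Its z axis is the turning axis, out of the wheel (up, leaning 30 degrees to the nozzle side); x follows the pointer. Wheel 62 mm across (59 over the flats of lobe pairs), 8 round lobes on the rim, 22 mm thick. Free all round the rim; the nuts below stay within 22 mm of the axis.
- pointer_tip (a point): Tip of the raised aluminium pointer (27 mm long from the axis, 5 mm wide) on the metal cap of the handwheel. The cap and pointer stand up to 19 mm above the grip point along the axis. Tap shut: the pointer is uphill (12 o'clock seen from the nozzle side); fully open: 4 o'clock, having gone anticlockwise by way of 9 and 6; a quarter turn back from open: 7 o'clock.
- handwheel (a joint): Angle of the handwheel, rad: 0 = shut, grows anticlockwise seen looking onto the wheel (positive about handwheel_grip's z) to the hard stop at 4.20 = fully open; a quarter turn back is 2.63. Seized at 0: stiff, up to about 0.7 N m within the first 0.1 rad, and springs back to shut if let go before; past about 0.2 rad it turns freely (about 0.1 N m) and stays where it is left. It does not rise.
- flask: Conical glass flask, 82 mm across, 128 mm tall, bystander to the left of the tap; origin in the middle of its underside.
- beaker: Glass beaker, 72 mm across, 92 mm tall, bystander to the left; origin in the middle of its underside.
- bottle: Wash bottle, 68 mm across, 187 mm tall with its bent spout, bystander to the right; origin in the middle of its underside.

How it is judged (in metres and radians):
On the way, in this order (a step that is already met when the one before it is completed fails the run):
1. the handwheel has been broken loose (turned more than 0.4 rad) (value of joint handwheel above 0.4 rad), for 0.1 s.
2. the tap has been opened fully, to within 0.2 rad of its stop (value of joint handwheel above 4 rad), for 0.2 s.
At the end, for the whole second after the job is handed in: After having been fully open, the handwheel rests a quarter turn (60 to 120 degrees) back from its open stop: joint value 2.10 to 3.15 rad, not moving (value of joint handwheel between 2.1 and 3.15 rad and velocity of joint handwheel between -0.05 and 0.05 rad/s); the robot touches nothing.
It fails at once if the flask, beaker or wash bottle was shoved more than 30 mm or tipped more than 0.3 rad (distance of any of flask, beaker, bottle from where it was at the start of the episode above 0.03 m or angle between any of flask, beaker, bottle's own z axis and vertical above 0.3 rad).
It also fails if it takes over 51 s, if anything falls off the work surface, if the arm or the gripper's body presses on something with over 40 N, if the wrist force passes 120 N, or if a joint passes its speed limit or range.

## Working session

There is one attempt and no reset: what is moved stays moved. The work goes in short steps, Python scripts to look and compute and a tool call to move; the robot and the scene stay as the last step left them, time stands still between calls to the robot, and variables do not carry over. Pictures are saved under pics/ and viewed, at most 10 in all, crops included, and the job is handed in when it is done.

Besides the shell and the picture viewer there is one more tool, called after "Call:" as name([rows], argument=value, ...), one row to a line, values as JSON. step_arm: Moves the arm, as the interface text tells. Its arguments: {"type":"object","properties":{"increments":{"type":"array","items":{"type":"array","items":{"type":"number"}}},"newtons":{"type":"number"}},"required":["increments"]}

```bash
ls; mkdir -p pics; cat > h.py <<'E'
from station import *
import numpy as np, cv2
from scipy.spatial.transform import Rotation as R
def rot(q): return R.from_quat([q[1],q[2],q[3],q[0]]).as_matrix()
def att(c):
    a=np.array(c["attitude"],float); return a if a.shape==(3,3) else rot(a.ravel())
def ray(c,px):
    K=np.array(c["mtx"]); d=np.linalg.inv(K)@[px[0],px[1],1]; d=att(c)@[d[0],-d[1],-d[2]]
    return np.array(c["eye"],float),d/np.linalg.norm(d)
def at_z(c,px,z):
    e,d=ray(c,px); return e+d*(z-e[2])/d[2]
def proj(c,p):
    v=att(c).T@(np.array(p,float)-np.array(c["eye"])); q=np.array(c["mtx"])@[v[0],-v[1],-v[2]]; return q[:2]/q[2]
def tri(rs):
    A=sum(np.eye(3)-np.outer(d,d) for e,d in rs); b=sum((np.eye(3)-np.outer(d,d))@e for e,d in rs); return np.linalg.solve(A,b)
E
python3 - <<'E'
from h import *
print(get_state())
for n in ["scene","top"]:
    c=capture(n); print(n,{k:v for k,v in c.items() if k!="color"})
    cv2.imwrite(f"pics/{n}0.png",c["color"][:,:,::-1])
    for l in ["gas_tap","gauge","handwheel_grip","handwheel","pointer_tip","flask","beaker","bottle"]:
        try:
            for s in silhouettes(l,c)[:2]: 
                ys,xs=np.nonzero(s["pixels"]); print(l,round(s["conf"],2),s["pixel"],at_z(c,s["pixel"],171 if 'han' in l else 0).round(),xs.min(),xs.max(),ys.min(),ys.max())
        except Exception as e: print(l,e)
E
```

```text
pics
{'t': 0.0, 'joint_positions': array([ 1.06050545e+00,  3.07559730e-01,  1.50766571e+00, -1.80731166e-05,
        1.32837820e+00, -7.35223543e-02]), 'qvel': array([-0.00092015, -0.00032808, -0.00011893,  0.00094219, -0.00051455,
       -0.00013345]), 'tau': array([ 1.63177865e-03, -4.57555103e+01, -2.51917881e+01, -6.24808604e-05,
        1.31759571e-02, -1.91577578e-05]), 'tcp_pos': array([242.89778873, 520.33133469, 190.69160336]), 'tcp_rot': array([-2.80960277e-04,  2.16650309e-01,  9.76248755e-01, -9.65481231e-04]), 'force': array([-0.27613596, -0.55260412, -0.26214295]), 'wrist_torque': array([-0.0166589 , -0.01168884, -0.01920297]), 'grip_force': 0.0, 'width': 85.41649643130617}
scene {'mtx': array([[478.11740714,   0.        , 320.37157284],
       [  0.        , 478.11740714, 241.56578982],
       [  0.        ,   0.        ,   1.        ]]), 'eye': array([-325.07296025, -606.51926093,  641.18712745]), 'attitude': array([ 0.73878981,  0.46094886, -0.2490476 , -0.42389982]), 'shot': 1}
gas_tap 0.69 [363.0, 277.5] [ 630. -141.    0.] 325 403 228 320
gauge 0.79 [363.5, 279.5
[... 476 characters left out ...]
18117],
       [  0.        , 504.41697372, 235.9721359 ],
       [  0.        ,   0.        ,   1.        ]]), 'eye': array([ 351.32468955,  -81.26329473, 1284.42174533]), 'attitude': array([ 0.70535629,  0.05549402, -0.05480248, -0.70454922]), 'shot': 2}
gas_tap 0.97 [369.9, 236.7] [ 552. -193.    0.] 336 395 198 274
gauge 0.67 [364.7, 238.7] [ 547. -180.    0.] 337 395 199 274
handwheel_grip 0.73 [362.6, 247.4] [ 501. -162.  171.] 351 378 232 260
handwheel 0.92 [366.2, 244.3] [ 508. -170.  171.] 351 378 232 260
flask 0.92 [237.7, 282.5] [434. 144.   0.] 220 252 267 298
beaker 0.85 [170.3, 258.5] [495. 318.   0.] 156 193 246 276
bottle 0.8 [457.5, 258.0] [ 497. -417.    0.] 436 473 241 271
```

View pictures.

```bash
python3 - <<'E'
from h import *
import station
print([ (k,getattr(station,k)) for k in dir(station) if not k.startswith('_') and isinstance(getattr(station,k),(int,float,list,dict,tuple))])
a=cv2.imread("pics/scene0.png")[180:360,180:480]; b=cv2.imread("pics/top0.png")[180:310,300:500]
a=cv2.resize(a,(800,480),interpolation=cv2.INTER_CUBIC)
cv2.imwrite("pics/a.png",a); cv2.imwrite("pics/b.png",cv2.resize(b,(800,520),interpolation=cv2.INTER_CUBIC))
E
```

```text
[('pinch_z', 18.700000000000003)]
```

View pics/a.png

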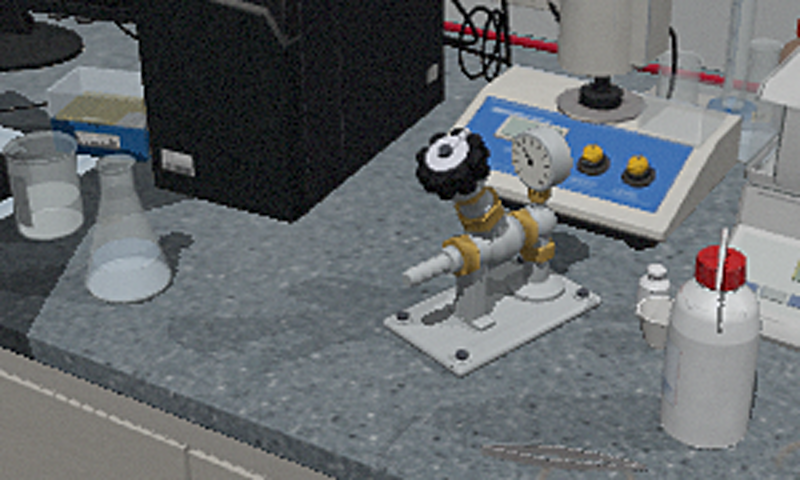

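View pics/b.png

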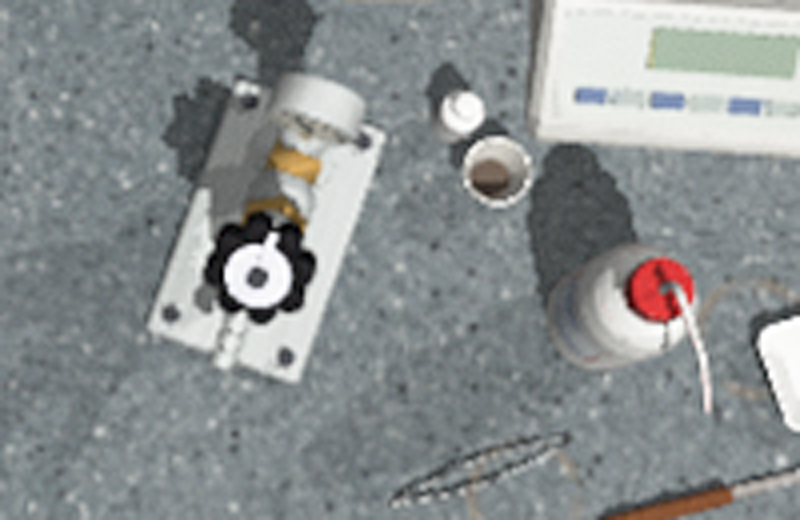

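The close-ups show the tap's nozzle towards the robot, with the pointer uphill towards the gauge. In crop b the plate corners are at about (243,80), (385,135), (298,380) and (150,328). The flask is far to the left, the bottle is to the right, and nothing stands next to the wheel.

```bash
python3 - <<'E'
from h import *
s=capture("scene"); t=capture("top")
P=np.array([at_z(t,(300+u/4,180+v/4),10) for u,v in [(243,80),(385,135),(298,380),(150,328)]]); print(P.round(), [np.linalg.norm(P[i]-P[i-1]).round() for i in range(4)])
f=(P[0]+P[1]-P[2]-P[3]); yaw=np.arctan2(f[1],f[0]); print("yaw",yaw,"centre",P.mean(0))
# wheel: centroid of both silhouettes (bbox mid)
def mid(c):
    m=silhouettes("handwheel",c)[0]["pixels"].astype(np.uint8); cn=max(cv2.findContours(m,0,2)[0],key=cv2.contourArea)
    return np.array(cv2.fitEllipse(cn)[0])
a,b=mid(s),mid(t); w=tri([ray(s,a),ray(t,b)]); print("wheel",a,b,w,proj(s,w)-a,proj(t,w)-b)
ux=np.array([np.cos(yaw),np.sin(yaw)]); print("origin from wheel",w[:2]+52*ux, "at171",at_z(t,b,171),at_z(s,a,171))
st=get_state(); print(rot(st["tcp_rot"]).round(3))
E
```

```text
[[ 646. -170.   10.]
 [ 610. -261.   10.]
 [ 452. -203.   10.]
 [ 485. -109.   10.]] [np.float64(172.0), np.float64(98.0), np.float64(168.0), np.float64(99.0)]
yaw -0.35629042236712605 centre [ 548.42321585 -185.76114288   10.        ]
wheel [349.37936401 240.96595764] [363.95986938 245.63136292] [ 505.98435588 -165.90894057  166.47795344] [-0.37450545  0.05538692] [ 0.3145194  -0.19895068]
origin from wheel [ 554.71860871 -184.04654242] at171 [ 504.91065996 -164.86120849  171.        ] [ 498.69318958 -170.69601194  171.        ]
[[-0.906  0.423 -0.   ]
 [ 0.423  0.906 -0.   ]
 [ 0.    -0.    -1.   ]]
```

```bash
python3 - <<'E'
from h import *
s=capture("scene")
for p in [(290,220),(155,185)]: print(at_z(s,(180+p[0]*.375,180+p[1]*.375),0).round())
E
```

```text
[603.  72.   0.]
[596. 246.   0.]
```

Call:
step_arm([
  [85,0,0,-40,0],
  [85,0,0,-80,0],
  [85,-26,-26,-80,0],
  [85,-55,-53,-80,0],
  [85,-84,-80,-80,0],
  [85,-113,-107,-80,0],
  [85,-142,-135,-80,0],
  [85,-171,-163,-80,0],
  [85,-200,-191,-80,0],
  [85,-229,-219,-80,0],
])

```text
t: 1.98
tcp_pos: [358.3, 223.9, 271.9]
tcp_rot: [0.0, 0.216, 0.976, 0.0]
force: [0.8, 0.0, -0.5]
width: 85.2
grip_force: 0.0
```

Call:
step_arm([
  [85,-29,-28,0,0],
  [85,-58,-56,0,0],
  [85,-87,-84,0,0],
  [85,-116,-112,0,0],
  [85,-145,-140,0,0],
  [85,-174,-168,0,0],
  [85,-203,-197,0,0],
  [85,-232,-226,0,0],
  [85,-261,-255,0,0],
  [85,-275,-275,0,0],
])

```text
t: 2.82
tcp_pos: [492.8, -144.0, 271.6]
tcp_rot: [0.001, 0.218, 0.976, -0.001]
force: [0.4, -0.7, -0.0]
width: 85.1
grip_force: 0.0
```

```bash
python3 - <<'E'
from h import *
w=capture("wrist"); print(w["eye"],w["attitude"],w["mtx"][0],get_state()["tcp_pos"])
cv2.imwrite("pics/w0.png",w["color"][:,:,::-1])
for l in ["handwheel","gas_tap"]:
    for s in silhouettes(l,w)[:1]:
        ys,xs=np.nonzero(s["pixels"]); print(l,s["conf"],s["pixel"],xs.min(),xs.max(),ys.min(),ys.max(),at_z(w,s["pixel"],171))
print(proj(w,[505,-166,171]))
E
```

```text
[ 425.10347226 -112.41521282  452.64832932] [ 0.83429997 -0.12510267 -0.07937713  0.53102934] [372.9759352    0.         314.50077843] [ 493.18236919 -147.31586428  271.34553049]
handwheel 0.83 [290.6, 240.7] 253 330 202 279 [ 500.31852215 -168.65321189  171.        ]
[296.17837467 244.42139128]
```

View pics/w0.png

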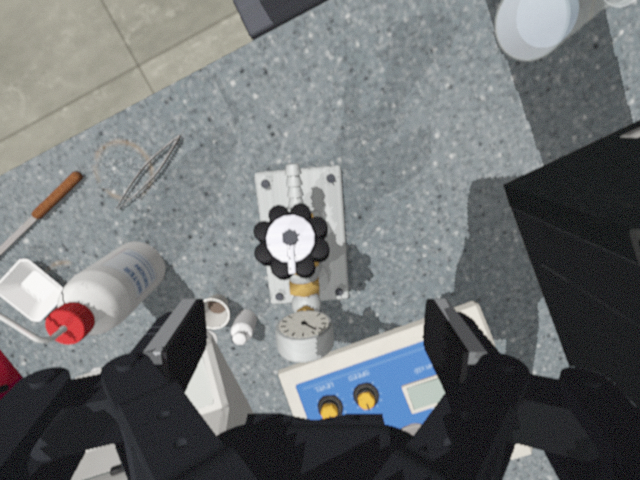

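The wrist view shows the wheel at (291,240) with the pointer in a notch pointing at the gauge. Lobe pairs (flats) lie at left and right, so a grip across the tap lands on flats.

```bash
python3 - <<'E'
from h import *
w=capture("wrist"); st=get_state(); print(st["tcp_pos"],st["tcp_rot"],st["joint_positions"].round(2))
for a,b in [((257,172),(270,303)),((340,167),(347,298)),((265,184),(279,296)),((331,178),(340,291))]:
    d=at_z(w,b,10)-at_z(w,a,10); print(np.arctan2(d[1],d[0]),np.linalg.norm(d))
T=np.array([502,-167.5,271]); print((rot(st["tcp_rot"]).T@(T-st["tcp_pos"])).round(1), np.arctan2(*rot(st["tcp_rot"])[[1,0],1]))
E
```

```text
[ 490.64534816 -140.09575099  271.24678416] [-5.74743013e-04  2.17595949e-01  9.76038684e-01  3.98964291e-04] [-0.36  0.16  1.5   0.    1.48 -1.49]
-0.3836533261896222 171.41065818543444
-0.3649991558827784 170.2472652387672
-0.3528592416181635 147.35951992433084
-0.34636240440929644 147.45345970936197
[-21.9 -20.    0.2] 1.132094429523243
```

Call:
step_arm([
  [85,-11,-10,0,-0.04],
  [85,-22,-20,0,-0.08],
  [85,-22,-20,30,-0.08],
  [85,-22,-20,60,-0.08],
  [85,-22,-20,85,-0.08],
  [85,-22,-20,100,-0.08],
  [85,-22,-20,112,-0.08],
  [85,-22,-20,122,-0.08],
  [85,-22,-20,122,-0.08],
  [85,-22,-20,122,-0.08],
])

```text
t: 3.85
tcp_pos: [502.2, -166.1, 149.7]
tcp_rot: [-0.0, 0.177, 0.984, 0.0]
force: [-0.9, 0.6, 0.8]
width: 85.1
grip_force: 0.0
```

```bash
python3 - <<'E'
from h import *
w=capture("wrist"); cv2.imwrite("pics/w1.png",w["color"][:,:,::-1]); print(get_state()["tcp_pos"],get_state()["force"])
E
```

```text
[ 502.87978257 -166.65354382  150.36812121] [ 0.97387134  0.13604602 -0.0847507 ]
```

View pics/w1.png

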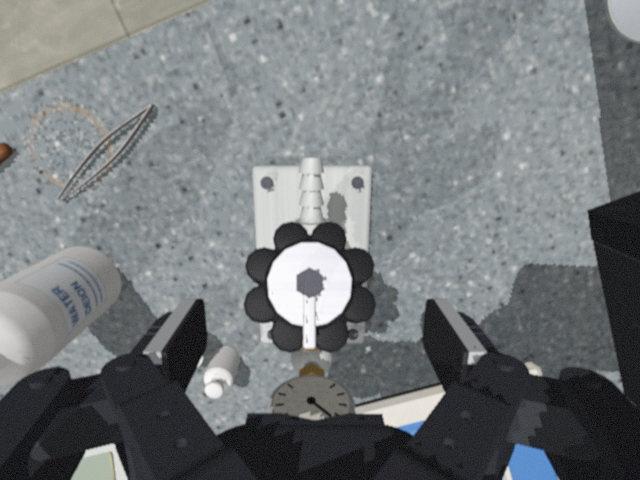

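The wheel is centred at (311,285), midway between the fingers (205 and 427), and well aligned. I still need to check the fore-aft position.

```bash
python3 - <<'E'
from h import *
w=capture("wrist"); p=get_state()["tcp_pos"]
for z in (0,18.7,31): print(proj(w,p+[0,0,z]))
u=np.array([-np.cos(-.356)*.5,-np.sin(-.356)*.5,.866])
s=silhouettes("handwheel",w)[0]; ys,xs=np.nonzero(s["pixels"]); print(xs.min(),xs.max(),ys.min(),ys.max(),s["pixel"])
# predicted outline for wheel centre candidates
e1=np.array([np.cos(-.356)*.866,np.sin(-.356)*.866,.5]); e2=np.cross(u,e1)
for off in (-6,-3,0,3,6):
    c=np.array([502.9,-166.7,171])+off*np.array([np.cos(-.356),np.sin(-.356),0])
    q=np.array([proj(w,c+31*(np.cos(a)*e1+np.sin(a)*e2)+h*u) for a in np.linspace(0,6.28,60) for h in(-11,11)]); print(off,q.min(0),q.max(0))
E
```

```text
[314.26975296 270.15725029]
[314.27386431 285.32130986]
[314.27705399 297.08591399]
245 376 218 350 [310.9, 284.6]
-6 [243.65824829 203.38968832] [385.71776984 345.13542305]
-3 [244.02488202 209.81701396] [385.32208259 351.34390263]
0 [244.38760122 216.17873915] [384.93061868 357.48339707]
3 [244.74646823 222.47586309] [384.54331085 363.55504981]
6 [245.10154411 228.70936483] [384.16009326 369.55997914]
```

Call:
step_arm([
  [85,0,-1.5,5,0],
  [50,0,-1.5,5,0],
  [50,0,-1.5,5,0],
  [50,0,-1.5,5,0],
  [50,0,-1.5,5,0],
  [50,0,-1.5,5,0],
  [50,0,-1.5,5,0],
], newtons=80)

```text
t: 4.58
tcp_pos: [501.8, -168.7, 144.9]
tcp_rot: [-0.0, 0.178, 0.984, -0.0]
force: [-1.6, 0.4, 3.2]
width: 50.0
grip_force: 1.8
```

```bash
python3 - <<'E'
from h import *
w=capture("wrist"); s=capture("scene"); 
a=cv2.resize(w["color"][150:450,120:520],(400,300)); b=cv2.resize(s["color"][180:330,270:470],(400,300),interpolation=cv2.INTER_CUBIC)
cv2.imwrite("pics/w2.png",np.hstack([a,b])[:,:,::-1]); x=get_state(); print(x["width"],x["grip_force"],x["force"])
E
```

```text
49.85403176293331 2.0288007985800505 [-1.94241891  0.252411    3.35328524]
```

View pics/w2.png

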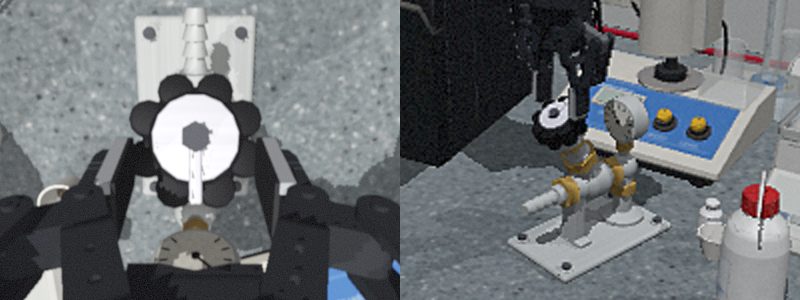

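```bash
python3 - <<'E'
from h import *
s=capture("scene"); w=capture("wrist"); st=get_state(); Rt=rot(st["tcp_rot"]); p=st["tcp_pos"]
for side in (25,-25):
  for b in (0,10,20,30,45): 
    q=p+Rt@[0,side,-b]; print(side,b,"scene crop",((proj(s,q)-[270,180])*2+[400,0]).round(),"wrist crop",(proj(w,q)-[120,150]).round())
sl=silhouettes("handwheel",s)[0]["pixels"]; ys,xs=np.nonzero(sl); print(((xs.min()-270)*2+400,(xs.max()-270)*2+400),((ys.min()-180)*2,(ys.max()-180)*2))
c=s["color"][195:275,310:400]; cv2.imwrite("pics/s3.png",cv2.resize(c,(720,600)[:2],interpolation=cv2.INTER_CUBIC)[:,:,::-1])
E
```

```text
25 0 scene crop [544. 134.] wrist crop [242. 119.]
25 10 scene crop [544. 126.] wrist crop [245. 127.]
25 20 scene crop [544. 118.] wrist crop [248. 135.]
25 30 scene crop [544. 110.] wrist crop [251. 145.]
25 45 scene crop [544.  97.] wrist crop [256. 161.]
-25 0 scene crop [574. 150.] wrist crop [147. 119.]
-25 10 scene crop [574. 142.] wrist crop [144. 127.]
-25 20 scene crop [574. 133.] wrist crop [142. 135.]
-25 30 scene crop [574. 125.] wrist crop [139. 145.]
-25 45 scene crop [574. 113.] wrist crop [133. 161.]
(np.int64(532), np.int64(586)) (np.int64(96), np.int64(148))
```

View pics/s3.png

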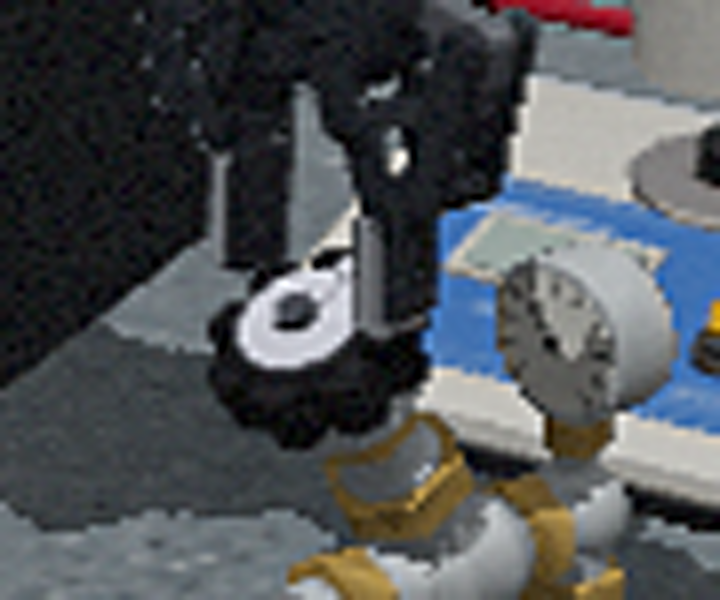

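```bash
python3 - <<'E'
from h import *
s=capture("scene"); w=capture("wrist"); st=get_state(); Rt=rot(st["tcp_rot"]); p=st["tcp_pos"]
f=lambda q:((proj(s,q)-[310,195])*[8,7.5]).round()
for b in (0,20,40):
  for side in (-25,-39,25,39):
    print(b,side,[ (x,f(p+Rt@[x,side,-b]),(proj(w,p+Rt@[x,side,-b])-[120,150]).round()) for x in (-11,11)])
c=w["color"][230:380,180:460]; cv2.imwrite("pics/w3.png",cv2.resize(c,(784,420),interpolation=cv2.INTER_CUBIC)[:,:,::-1])
E
```

```text
0 -25 [(-11, array([405., 437.]), array([148., 138.])), (11, array([345., 461.]), array([146.,  99.]))]
0 -39 [(-11, array([440., 455.]), array([121., 138.])), (11, array([380., 479.]), array([119.,  99.]))]
0 25 [(-11, array([284., 378.]), array([242., 138.])), (11, array([225., 400.]), array([243.,  99.]))]
0 39 [(-11, array([252., 362.]), array([268., 138.])), (11, array([192., 384.]), array([271.,  99.]))]
20 -25 [(-11, array([406., 376.]), array([143., 156.])), (11, array([345., 399.]), array([141., 113.]))]
20 -39 [(-11, array([441., 393.]), array([113., 156.])), (11, array([380., 417.]), array([111., 113.]))]
20 25 [(-11, array([284., 318.]), array([247., 156.])), (11, array([224., 340.]), array([249., 114.]))]
20 39 [(-11, array([251., 303.]), array([276., 156.])), (11, array([192., 324.]), array([279., 114.]))]
40 -25 [(-11, array([407., 314.]), array([136., 178.])), (11, array([346., 337.]), array([134., 131.]))]
40 -39 [(-11, array([443., 331.]), array([104., 178.])), (11, array([381., 354.]), array([100., 131.]))]
40 25 [(-11, array([284., 258.]), array([253., 179.])), (11, array([224., 279.]), array([256., 131.]))]
40 39 [(-11, array([251., 243.]), array([286., 179.])), (11, array([191., 264.]), array([289., 131.]))]
```

View pics/w3.png

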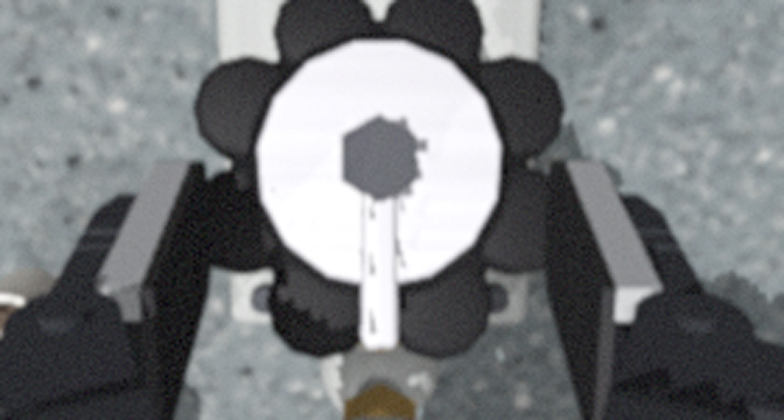

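Both cameras show the real fingertips about 42 mm above the reported TCP. They are at z≈187, beside the cap, and not at the wheel. I'll open the gripper and go lower carefully.

Call:
step_arm([
  [85,0,0,0,0],
  [85,0,0,0,0],
  [85,0,0,0,0],
  [85,0,0,0,0],
  [85,0,0,0,0],
  [85,0,0,6,0],
  [85,0,0,12,0],
  [85,0,0,18,0],
  [85,0,0,22,0],
  [85,0,0,22,0],
])

```text
t: 5.77
tcp_pos: [500.8, -168.2, 121.1]
tcp_rot: [-0.001, 0.177, 0.984, 0.0]
force: [-0.4, -0.1, -0.5]
width: 85.0
grip_force: 0.0
```

Call:
step_arm([
  [85,0,0,6,0],
  [85,0,0,12,0],
  [85,0,0,15,0],
  [85,0,0,15,0],
])

```text
t: 6.1
tcp_pos: [501.2, -168.4, 106.6]
tcp_rot: [-0.001, 0.177, 0.984, 0.0]
force: [-0.7, 0.9, -0.9]
width: 84.9
grip_force: 0.0
```

```bash
python3 - <<'E'
from h import *
w=capture("wrist"); s=capture("scene"); print(get_state()["tcp_pos"])
a=cv2.resize(w["color"][150:450,120:520],(400,300)); b=cv2.resize(s["color"][195:275,310:400],(400,300),interpolation=cv2.INTER_CUBIC)
cv2.imwrite("pics/w4.png",np.hstack([a,b])[:,:,::-1])
E
```

```text
[ 501.84870524 -168.61216998  107.43272357]
```

View pics/w4.png

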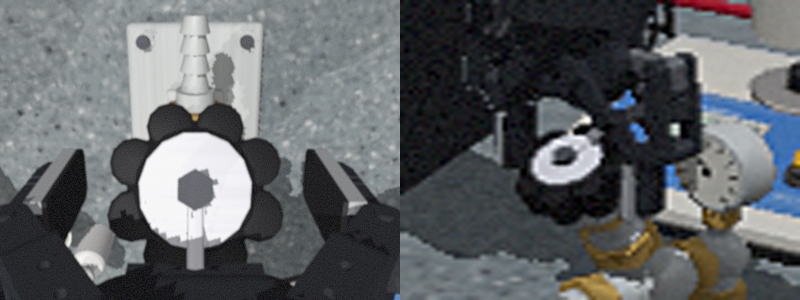

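Call:
step_arm([
  [45,0,0,0,0],
  [45,0,0,0,0],
  [45,0,0,0,0],
  [45,0,0,0,0],
  [45,0,0,0,0],
  [45,0,0,0,0],
], newtons=80)

```text
t: 6.7
tcp_pos: [502.3, -168.6, 108.5]
tcp_rot: [0.001, 0.177, 0.984, -0.0]
force: [-1.1, 1.6, 5.2]
width: 56.9
grip_force: 84.3
```

Call:
step_arm([
  [45,0,0,0,-0.08],
  [45,0,0,0,-0.16],
  [45,0,0,0,-0.24],
  [45,0,0,0,-0.32],
  [45,0,0,0,-0.4],
  [45,0,0,0,-0.48],
  [45,0,0,0,-0.56],
  [45,0,0,0,-0.64],
  [45,0,0,0,-0.72],
  [45,0,0,0,-0.72],
])

```text
t: 7.53
tcp_pos: [503.2, -168.6, 108.0]
tcp_rot: [0.002, -0.181, 0.983, -0.001]
force: [-0.9, 5.0, -0.1]
width: 56.6
grip_force: 117.9
```

```bash
python3 - <<'E'
from h import *
s=capture("scene"); w=capture("wrist"); x=get_state(); print(x["tcp_pos"],x["force"],x["wrist_torque"],x["width"],x["joint_positions"].round(2))
a=cv2.resize(w["color"][150:450,120:520],(400,300)); b=cv2.resize(s["color"][195:275,310:400],(400,300),interpolation=cv2.INTER_CUBIC)
cv2.imwrite("pics/w5.png",np.hstack([a,b])[:,:,::-1])
E
```

```text
[ 503.1515985  -168.64626433  107.99847331] [-0.48624557  6.31765269  0.52100829] [-1.68415132 -0.9892557  -1.14332966] 56.963244626284016 [-0.4   0.32  1.72  0.    1.1  -2.34]
```

View pics/w5.png

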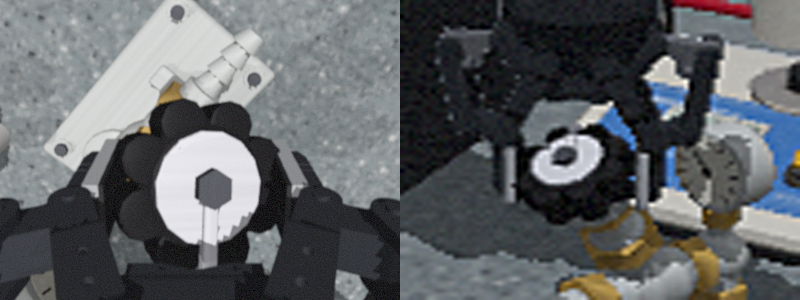

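The wheel followed the hand by about 0.72 rad: the pointer still points at the palm and the break-loose worked. Now I'll regrip.

Call:
step_arm([
  [85,0,0,0,0],
  [85,0,0,0,0],
  [85,0,0,0,0],
  [85,0,0,0,0],
  [85,0,0,0,0.12],
  [85,0,0,0,0.24],
  [85,0,0,0,0.36],
  [85,0,0,0,0.48],
  [85,0,0,0,0.6],
  [85,0,0,0,0.72],
])

```text
t: 8.47
tcp_pos: [501.9, -168.9, 107.5]
tcp_rot: [-0.0, 0.18, 0.984, -0.0]
force: [-0.3, 0.2, 0.2]
width: 85.0
grip_force: 0.0
```

Call:
step_arm([
  [85,0,0,0,0.12],
  [85,0,0,0,0.24],
  [85,0,0,0,0.36],
  [85,0,0,0,0.48],
  [85,0,0,0,0.6],
  [85,0,0,0,0.72],
  [85,0,0,0,0.8],
  [85,0,0,0,0.8],
])

```text
t: 9.13
tcp_pos: [501.9, -168.8, 107.5]
tcp_rot: [-0.0, 0.548, 0.837, -0.0]
force: [-0.2, -0.4, -0.2]
width: 85.0
grip_force: 0.0
```

```bash
cat >> h.py <<'E'
YAW=-.356; C=np.array([502.5,-167.5,171.]); U=np.array([-np.cos(YAW)*.5,-np.sin(YAW)*.5,.866]); E1=np.array([np.cos(YAW)*.866,np.sin(YAW)*.866,.5]); E2=np.cross(U,E1)
def angle(c,save=None):
    "rectified view onto the wheel: pointer angle from ring beyond the hub, brightness in the cap-free ring"
    n=201; k=3.  # px/mm
    src=np.float32([proj(c,C+16*U+a*E1+b*E2) for a,b in [(30,30),(30,-30),(-30,-30),(-30,30)]])
    dst=np.float32([[0,0],[180,0],[180,180],[0,180]])
    im=cv2.warpPerspective(c["color"],cv2.getPerspectiveTransform(src,dst),(181,181))
    if save: cv2.imwrite(save,cv2.resize(im,(540,540))[:,:,::-1])
    p=cv2.warpPolar(cv2.cvtColor(im,cv2.COLOR_RGB2GRAY),(90,360),(90,90),90,0) # rows: angle cw from image +x
    prof=p[:,72:80].mean(1); i=np.argmax(cv2.blur(np.r_[prof,prof,prof].reshape(-1,1),(1,9)).ravel()[360:720])
    return np.deg2rad((-i-90)%360), prof.max()   # up in image = uphill, ccw positive
E
python3 - <<'E'
from h import *
x=get_state(); print(x["tcp_pos"],x["force"],x["tcp_rot"],x["t"])
for n in ("wrist","scene","top"):
    c=capture(n); print(n,angle(c,f"pics/rect_{n}.png"))
E
```

```text
[ 501.91819443 -168.84856503  107.54000459] [-0.20126432 -0.42093209 -0.22755552] [-7.22714960e-06  5.47538411e-01  8.36780547e-01 -7.41587181e-05] 9.1333
wrist (np.float64(3.717551306747922), np.float64(181.75))
scene (np.float64(1.4311699866353502), np.float64(124.625))
top (np.float64(2.9321531433504737), np.float64(189.875))
```

Call:
step_arm([
  [45,0,0,0,0],
  [45,0,0,0,0],
  [45,0,0,0,0],
  [45,0,0,0,0],
  [45,0,0,0,0],
], newtons=60)

```text
t: 9.7
tcp_pos: [501.7, -168.9, 109.0]
tcp_rot: [0.0, 0.547, 0.837, -0.0]
force: [-3.2, 0.1, 9.3]
width: 59.9
grip_force: 62.1
```

Call:
step_arm([
  [45,0,0,0,-0.1],
  [45,0,0,0,-0.2],
  [45,0,0,0,-0.3],
  [45,0,0,0,-0.4],
  [45,0,0,0,-0.5],
  [45,0,0,0,-0.6],
  [45,0,0,0,-0.7],
  [45,0,0,0,-0.8],
])

```text
t: 10.37
tcp_pos: [502.6, -169.5, 109.1]
tcp_rot: [0.001, 0.176, 0.984, -0.001]
force: [-1.7, 0.6, 8.1]
width: 59.6
grip_force: 80.9
```

Call:
step_arm([
  [45,0,0,0,-0.1],
  [45,0,0,0,-0.2],
  [45,0,0,0,-0.3],
  [45,0,0,0,-0.4],
  [45,0,0,0,-0.5],
  [45,0,0,0,-0.6],
  [45,0,0,0,-0.7],
  [45,0,0,0,-0.72],
])

```text
t: 11.03
tcp_pos: [503.4, -167.3, 108.1]
tcp_rot: [0.002, -0.183, 0.983, 0.001]
force: [4.6, 2.4, 1.2]
width: 59.5
grip_force: 75.0
```

```bash
python3 - <<'E'
from h import *
x=get_state(); print(x["tcp_pos"],x["force"],x["wrist_torque"],x["width"],x["t"])
c=capture("scene")
cs=[cv2.resize(c["color"][200:270,320:390],(400,400),interpolation=cv2.INTER_CUBIC)]
w=capture("wrist"); cs.append(cv2.resize(w["color"][220:460,200:440],(400,400)))
cv2.imwrite("pics/w6.png",np.hstack(cs)[:,:,::-1])
# white-cap/pointer: bright pixels farthest from cap centre in wrist image
g=cv2.cvtColor(w["color"],cv2.COLOR_RGB2GRAY); c0=proj(w,C+16*U); print(c0)
print(angle(w),angle(c))
E
```

```text
[ 503.38304734 -167.28159692  108.0557901 ] [4.56110755 2.42648904 1.15363445] [ 1.55114595 -0.08212444  0.5494013 ] 59.480298452557825 11.0333
[331.31532762 341.55397446]
(np.float64(1.7627825445142729), np.float64(151.625)) (np.float64(0.24434609527920614), np.float64(205.875))
```

Call:
step_arm([
  [85,0,0,0,0],
  [85,0,0,0,0],
  [85,0,0,0,0],
  [85,0,0,0,0],
  [85,0,0,0,0.12],
  [85,0,0,0,0.24],
  [85,0,0,0,0.36],
  [85,0,0,0,0.48],
  [85,0,0,0,0.6],
  [85,0,0,0,0.72],
])

```text
t: 11.97
tcp_pos: [501.7, -168.8, 107.6]
tcp_rot: [-0.0, 0.18, 0.984, -0.0]
force: [0.8, -0.0, 0.5]
width: 84.7
grip_force: 0.0
```

Call:
step_arm([
  [85,0,0,0,0.12],
  [85,0,0,0,0.24],
  [85,0,0,0,0.36],
  [85,0,0,0,0.48],
  [85,0,0,0,0.6],
  [85,0,0,0,0.72],
  [85,0,0,0,0.8],
  [85,0,0,0,0.8],
])

```text
t: 12.63
tcp_pos: [501.7, -168.8, 107.6]
tcp_rot: [-0.0, 0.548, 0.837, -0.0]
force: [-0.2, 1.7, -0.2]
width: 85.0
grip_force: 0.0
```

Call:
step_arm([
  [45,0,0,0,0],
  [45,0,0,0,0],
  [45,0,0,0,0],
  [45,0,0,0,0],
  [45,0,0,0,0],
], newtons=60)

```text
t: 13.05
tcp_pos: [501.8, -168.8, 108.9]
tcp_rot: [0.0, 0.546, 0.838, -0.0]
force: [-2.6, 1.8, 8.9]
width: 59.4
grip_force: 62.1
```

Call:
step_arm([
  [45,0,0,0,-0.1],
  [45,0,0,0,-0.2],
  [45,0,0,0,-0.3],
  [45,0,0,0,-0.4],
  [45,0,0,0,-0.5],
  [45,0,0,0,-0.6],
  [45,0,0,0,-0.7],
  [45,0,0,0,-0.8],
])

```text
t: 13.72
tcp_pos: [504.4, -170.0, 108.0]
tcp_rot: [0.002, 0.175, 0.985, -0.001]
force: [5.3, -0.7, -1.9]
width: 57.4
grip_force: 64.1
```

Call:
step_arm([
  [45,0,0,0,-0.1],
  [45,0,0,0,-0.2],
  [45,0,0,0,-0.3],
  [45,0,0,0,-0.4],
  [45,0,0,0,-0.5],
  [45,0,0,0,-0.6],
  [45,0,0,0,-0.7],
  [45,0,0,0,-0.72],
])

```text
t: 14.38
tcp_pos: [506.0, -166.4, 108.0]
tcp_rot: [0.004, -0.183, 0.983, 0.001]
force: [9.9, 5.6, -1.8]
width: 56.6
grip_force: 85.9
```

```bash
python3 - <<'E'
from h import *
x=get_state(); print(x["tcp_pos"],x["force"],x["wrist_torque"],x["width"],x["t"],x["tcp_rot"])
E
```

```text
[ 506.03470764 -166.38852483  108.00527713] [ 9.87034551  5.5838435  -1.77031696] [ 1.68416279 -0.8456015   0.12800875] 56.57436987956068 14.3833 [ 0.00381089 -0.18302541  0.98309986  0.00135768]
```

Call:
step_arm([
  [85,0,0,0,0],
  [85,0,0,0,0],
  [85,0,0,0,0],
  [85,0,0,0,0],
  [85,0,0,0,0.12],
  [85,0,0,0,0.24],
  [85,0,0,0,0.36],
  [85,0,0,0,0.48],
  [85,0,0,0,0.6],
  [85,0,0,0,0.72],
])

```text
t: 15.22
tcp_pos: [501.5, -168.9, 107.6]
tcp_rot: [-0.0, 0.18, 0.984, -0.0]
force: [-0.2, -0.3, -0.5]
width: 84.9
grip_force: 0.0
```

```bash
python3 - <<'E'
from h import *
c=capture("scene"); w=capture("wrist")
cs=[cv2.resize(c["color"][200:270,320:390],(400,400),interpolation=cv2.INTER_CUBIC),cv2.resize(w["color"][200:440,200:440],(400,400))]
cv2.imwrite("pics/w7.png",np.hstack(cs)[:,:,::-1])
E
```

```text
(no output)
```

View pics/w7.png

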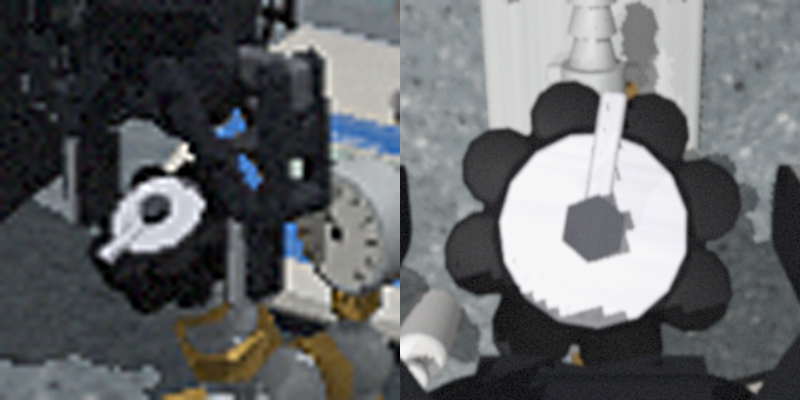

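The pointer is now near the nozzle side, at (612,95) relative to the hub at (596,228) in the right half. That puts the wheel at about 3.0 rad, so the later strokes slipped a little and about 1.2 rad remain. I'll calibrate a numeric pointer reading here.

```bash
cat >> h.py <<'E'
def ang2(c,lo=21.5,hi=25,h=16):
    "pointer angle: bright sector in ring lo..hi mm around axis, cap centre refined from image"
    g=cv2.cvtColor(c["color"],cv2.COLOR_RGB2GRAY).astype(np.float32)
    A=np.deg2rad(np.arange(0,360,1.)); best=None
    def samp(o,r): 
        q=np.array([proj(c,C+o[0]*E1+o[1]*E2+h*U+r*(np.cos(a)*E1+np.sin(a)*E2)) for a in A]).astype(np.float32)
        return cv2.remap(g,q[:,0].reshape(-1,1),q[:,1].reshape(-1,1),1).ravel()
    for i in range(-4,5,1):
        for j in range(-4,5,1):
            s=np.median(samp((i,j),17)-samp((i,j),22.))+np.percentile(samp((i,j),17)-samp((i,j),22.),20)
            if best is None or s>best[0]: best=(s,(i,j))
    o=best[1]; pr=np.mean([samp(o,r) for r in np.arange(lo,hi,.5)],0)
    sm=cv2.blur(np.r_[pr,pr,pr].reshape(-1,1),(1,13)).ravel()[360:720]
    i=int(np.argmax(sm)); far=[k for k in range(360) if min((k-i)%360,(i-k)%360)>20]
    j=max(far,key=lambda k:sm[k])
    return dict(off=o,ang=round(np.deg2rad(i),2),val=round(float(sm[i])),ang2=round(np.deg2rad(j),2),val2=round(float(sm[j])))
E
python3 - <<'E'
from h import *
for n in ("wrist","scene"): print(n,ang2(capture(n)))
E
```

```text
wrist {'off': (-1, -1), 'ang': np.float64(2.98), 'val': 220, 'ang2': np.float64(3.72), 'val2': 107}
scene {'off': (-3, -4), 'ang': np.float64(2.97), 'val': 193, 'ang2': np.float64(0.45), 'val2': 187}
```

Call:
step_arm([
  [85,0,0,0,0.12],
  [85,0,0,0,0.14],
  [45,0,0,0,0.14],
  [45,0,0,0,0.14],
  [45,0,0,0,0.14],
  [45,0,0,0,0.14],
  [45,0,0,0,0.14],
], newtons=90)

```text
t: 16.0
tcp_pos: [502.0, -168.7, 108.6]
tcp_rot: [0.0, 0.245, 0.97, -0.0]
force: [-2.3, 0.5, 6.4]
width: 56.8
grip_force: 93.9
```

Call:
step_arm([
  [45,0,0,0,-0.09],
  [45,0,0,0,-0.18],
  [45,0,0,0,-0.27],
  [45,0,0,0,-0.36],
  [45,0,0,0,-0.45],
  [45,0,0,0,-0.54],
  [45,0,0,0,-0.63],
  [45,0,0,0,-0.72],
  [45,0,0,0,-0.8],
  [45,0,0,0,-0.8],
])

```text
t: 16.83
tcp_pos: [501.4, -169.0, 110.6]
tcp_rot: [0.0, -0.154, 0.988, -0.001]
force: [-9.0, 5.1, 20.4]
width: 56.6
grip_force: 117.7
```

```bash
python3 - <<'E'
from h import *
x=get_state(); print(x["tcp_pos"],x["force"],x["wrist_torque"],x["width"],x["t"],x["tcp_rot"])
for n in ("wrist","scene"): print(n,ang2(capture(n)))
E
```

```text
[ 501.4030842  -168.96693117  110.56293268] [-8.95862642  5.08362069 20.38262629] [-0.88471992  0.81232134 -0.36435113] 56.63061693495331 16.8333 [ 3.14925613e-04 -1.53630495e-01  9.88127914e-01 -8.93447366e-04]
wrist {'off': (-1, -2), 'ang': np.float64(3.72), 'val': 225, 'ang2': np.float64(1.33), 'val2': 120}
scene {'off': (-3, -4), 'ang': np.float64(3.74), 'val': 199, 'ang2': np.float64(0.44), 'val2': 160}
```

The pointer reader agrees across both cameras: 3.72 rad. One more stroke should reach the stop.

Call:
step_arm([
  [85,0,0,0,0],
  [85,0,0,0,0],
  [85,0,0,0,0],
  [85,0,0,0,0],
  [85,0,0,0,0.12],
  [85,0,0,0,0.24],
  [85,0,0,0,0.36],
  [85,0,0,0,0.48],
  [85,0,0,0,0.6],
  [85,0,0,0,0.72],
])

```text
t: 17.77
tcp_pos: [501.8, -168.7, 107.0]
tcp_rot: [-0.0, 0.21, 0.978, 0.0]
force: [-0.4, 0.4, 0.3]
width: 84.8
grip_force: 0.0
```

Call:
step_arm([
  [85,0,0,0,0.04],
  [45,0,0,0,0.04],
  [45,0,0,0,0.04],
  [45,0,0,0,0.04],
  [45,0,0,0,0.04],
  [45,0,0,0,0.04],
  [45,0,0,0,0.04],
])

```text
t: 18.35
tcp_pos: [501.9, -168.6, 108.2]
tcp_rot: [0.0, 0.226, 0.974, 0.0]
force: [-1.1, 1.2, 5.9]
width: 58.3
grip_force: 94.7
```

Call:
step_arm([
  [45,0,0,0,-0.08],
  [45,0,0,0,-0.16],
  [45,0,0,0,-0.24],
  [45,0,0,0,-0.32],
  [45,0,0,0,-0.4],
  [45,0,0,0,-0.46],
  [45,0,0,0,-0.5],
  [45,0,0,0,-0.53],
  [45,0,0,0,-0.53],
  [45,0,0,0,-0.53],
])

```text
t: 19.18
tcp_pos: [501.5, -168.0, 109.6]
tcp_rot: [-0.0, -0.038, 0.999, 0.001]
force: [-4.2, 1.6, 15.8]
width: 58.2
grip_force: 92.3
```

```bash
python3 - <<'E'
from h import *
x=get_state(); print(x["tcp_pos"],x["force"],x["wrist_torque"],x["width"],x["t"],x["tcp_rot"])
for n in ("wrist","scene"): print(n,ang2(capture(n)))
E
```

```text
[ 501.49991871 -167.95176618  109.5504203 ] [-4.17957054  1.57184554 15.82441002] [1.67448394 1.12226439 0.6750208 ] 58.17852549907861 19.1833 [-1.08406858e-04 -3.80108543e-02  9.99277152e-01  5.81090778e-04]
wrist {'off': (-1, -2), 'ang': np.float64(4.17), 'val': 220, 'ang2': np.float64(2.64), 'val2': 82}
scene {'off': (-2, -4), 'ang': np.float64(4.19), 'val': 198, 'ang2': np.float64(0.99), 'val2': 110}
```

Call:
step_arm([
  [45,0,0,0,-0.06],
  [45,0,0,0,-0.06],
  [45,0,0,0,0],
  [45,0,0,0,0.1],
  [45,0,0,0,0.2],
  [45,0,0,0,0.3],
  [45,0,0,0,0.4],
  [45,0,0,0,0.5],
  [45,0,0,0,0.6],
  [45,0,0,0,0.7],
])

```text
t: 20.12
tcp_pos: [506.9, -170.7, 107.3]
tcp_rot: [0.004, 0.308, 0.951, -0.0]
force: [7.6, -8.9, -11.8]
width: 56.5
grip_force: 106.9
```

Call:
step_arm([
  [45,0,0,0,0.1],
  [45,0,0,0,0.2],
  [45,0,0,0,0.2],
  [85,0,0,0,0.2],
  [85,0,0,0,0.2],
  [85,0,0,0,0.2],
  [85,0,0,0,0.2],
])

```text
t: 20.7
tcp_pos: [501.5, -168.3, 107.6]
tcp_rot: [-0.0, 0.401, 0.916, 0.0]
force: [-0.1, -0.5, 0.4]
width: 85.3
grip_force: 0.0
```

```bash
python3 - <<'E'
from h import *
x=get_state(); print(x["tcp_pos"],x["force"],x["width"],x["t"],x["tcp_rot"])
for n in ("wrist","scene"): print(n,ang2(capture(n)))
E
```

```text
[ 501.52469496 -168.2871155   107.59711058] [-0.10947943 -0.47617726  0.36160886] 85.31398901318813 20.7 [-3.78410256e-04  4.01441231e-01  9.15884700e-01  1.09087803e-04]
wrist {'off': (-1, -1), 'ang': np.float64(3.6), 'val': 232, 'ang2': np.float64(4.35), 'val2': 135}
scene {'off': (-2, -4), 'ang': np.float64(3.6), 'val': 207, 'ang2': np.float64(2.18), 'val2': 83}
```

Call:
step_arm([
  [85,0,0,0,-0.12],
  [85,0,0,0,-0.24],
  [85,0,0,0,-0.36],
  [85,0,0,0,-0.48],
  [85,0,0,0,-0.6],
  [85,0,0,0,-0.72],
  [85,0,0,0,-0.84],
  [85,0,0,0,-0.9],
  [85,0,0,0,-0.9],
])

```text
t: 21.55
tcp_pos: [501.8, -168.4, 107.9]
tcp_rot: [0.0, -0.037, 0.999, -0.0]
force: [-0.7, -0.0, -0.1]
width: 85.0
grip_force: 0.0
```

Call:
step_arm([
  [45,0,0,0,0],
  [45,0,0,0,0],
  [45,0,0,0,0],
  [45,0,0,0,0],
  [45,0,0,0,0],
  [45,0,0,0,0.1],
  [45,0,0,0,0.2],
  [45,0,0,0,0.3],
  [45,0,0,0,0.4],
  [45,0,0,0,0.5],
])

```text
t: 22.38
tcp_pos: [502.7, -168.5, 107.2]
tcp_rot: [0.0, 0.214, 0.977, 0.0]
force: [4.0, 0.5, -3.7]
width: 56.8
grip_force: 101.9
```

Call:
step_arm([
  [45,0,0,0,0.1],
  [45,0,0,0,0.2],
  [45,0,0,0,0.3],
  [45,0,0,0,0.4],
  [45,0,0,0,0.45],
  [45,0,0,0,0.45],
])

```text
t: 22.88
tcp_pos: [502.4, -168.5, 108.7]
tcp_rot: [0.001, 0.425, 0.905, 0.0]
force: [-4.9, -1.6, 5.4]
width: 56.9
grip_force: 117.9
```

```bash
python3 - <<'E'
from h import *
x=get_state(); print(x["tcp_pos"],x["force"],x["width"],x["t"],x["tcp_rot"])
for n in ("wrist","scene"): print(n,ang2(capture(n)))
E
```

```text
[ 502.43006147 -168.53372723  108.7119156 ] [-4.91326751 -1.55108019  5.43932329] 56.89153967947562 22.8833 [8.49246647e-04 4.25252022e-01 9.05074493e-01 3.97619234e-04]
wrist {'off': (-1, -1), 'ang': np.float64(2.71), 'val': 239, 'ang2': np.float64(5.1), 'val2': 132}
scene {'off': (-1, -4), 'ang': np.float64(2.72), 'val': 207, 'ang2': np.float64(4.07), 'val2': 105}
```

2.71 rad is inside the 2.10–3.15 range. I'll release, retreat upward, check and hand in.

Call:
step_arm([
  [85,0,0,0,0],
  [85,0,0,0,0],
  [85,0,0,0,0],
  [85,0,0,0,0],
  [85,0,0,-20,0],
  [85,0,0,-50,0],
  [85,0,0,-80,0],
  [85,0,0,-110,0],
  [85,0,0,-130,0],
  [85,0,0,-130,0],
])

```text
t: 23.82
tcp_pos: [505.1, -169.9, 242.6]
tcp_rot: [0.005, 0.425, 0.905, 0.0]
force: [0.6, -0.4, -0.1]
width: 85.0
grip_force: 0.0
```

```bash
python3 - <<'E'
from h import *
x=get_state(); print(x["tcp_pos"],x["force"],x["width"],x["t"])
a=[ang2(capture(n)) for n in ("wrist","scene")]; print(a)
if all(2.3<q["ang"]<3.0 for q in a): print(job_done())
E
```

```text
[ 505.12429105 -169.9177008   242.61994377] [ 0.58331842 -0.42765575 -0.11940799] 85.03286082075911 23.8167
[{'off': (0, -1), 'ang': np.float64(2.78), 'val': 220, 'ang2': np.float64(3.53), 'val2': 167}, {'off': (-3, -4), 'ang': np.float64(2.72), 'val': 199, 'ang2': np.float64(0.23), 'val2': 147}]
the job is handed in; nothing more can be done
None
```

I broke the tap loose, opened it to about 4.2 rad at its stop, turned it back to about 2.7 rad, let go and handed the job in at about 24 s; `job_done()` returned no verdict.

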